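Drive a stuck lens cell out of a collimator tube

TASK

The brass lens cell is stuck inside the dark collimator tube on the blue stand. Take the drift from its wooden rest, put it in through the narrowed end of the tube and push the cell out onto the green catch tray, until it just presses on the sprung rubber buffer, without driving the buffer down to the end of its travel. Then draw the drift out and lay it back in both notches of its rest the way it lay; never touch the lens cell with the fingers, and leave everything else on the bench where it is.

Things in the scene. Friction and masses are not known exactly. Their poses are not given: they have to be found in the camera images.
- stand: Fixed blue stand, 225 x 100 mm. Origin on the work surface below the tube's exit mouth; +x = push direction (level), z up. Dark tube, 52 mm outside, bore 36, axis 110 mm high, x = -101 to 0 mm. Green tray beyond, to x = 91: floor 91.5 mm high, rails 42 mm apart, as high as the axis. Bright stop post with the buffer in it, x = 91 to 117, 128 mm high. Brass housing on the tube at x = -30, top 160 mm high.
- bore_in (a point): Centre of the 30 mm opening in the bright 58 mm collar that narrows the tube's entry end (outer face at stand x = -107 mm, 6 mm thick; too small for the cell), on the bore's axis, 110 mm high.
- bore_out (a point): Centre of the open exit mouth of the tube, on the bore's axis, 110 mm high (stand x = 0). A sprung shoe in the bore, at stand x = -37 to -23 mm, presses down on the cell and holds it tight; with no cell it hangs to 14.6 mm above the axis.
- cell: Stuck lens cell: brass cylinder, 34 mm diameter, 60 mm long, solid flat ends, 140 g. Origin mid-length on its axis, x along it. Starts inside the tube, depth varies (middle at stand x = -50 to -33 mm). Needs about 10 to 20 N to slide until its middle is at stand x = 7, then under 2 N. Against the buffer, its rear end is 7 to 19 mm clear of the tube.
- buffer (a joint): Sprung rubber-faced buffer, 26 mm across, in the stop at the tray's end. The stop is clamped at a different place each time, not given: buffer face at stand x = 67 to 79 mm when out. 0 = out; grows in m as it is pushed in along the stand's +x, 0.007 = end of travel. About 1 N to start, then 3.5 N per mm. Pressing it in by 1 to 4 mm (about 5 to 15 N) is right.
- drift: Drift: straight rod, 22 mm diameter, 200 mm long, 240 g. Origin on its axis, mid-grip; +x to the flat pushing tip at x = 158 mm; tail at -42. The grip is a dark waist (22 mm diameter, x = -18 to 18) between two red collars, 34 mm diameter, 6 mm thick, that do not enter the tube. Balances about 10 mm ahead of the origin. It may slip along the fingers until a collar stops it.
- drift_tip (a point): Centre of the drift's flat pushing tip.
- rest: Fixed wooden rest, 180 x 70 mm. Origin on the work surface below the middle of the drift's grip; +x is where the tip points. Two V notches, 9 mm thick, at x = -36.5 and 100 mm carry the rod level, axis 55 mm high; their arms reach about 62 mm high and 20 mm to each side. The grip is free between them, above a 10 mm base board.
- prism: Bystander: 40 mm glass cube on a black disc of 60 mm, 45 mm high; origin under its centre.
- spare_cell: Bystander: a steel lens cell, 34 mm diameter, 60 mm high, standing upright; not the one to drive out. Origin under its centre.
- eyepiece: Bystander: black eyepiece, 40 mm diameter, 70 mm high; origin under its centre.
- filter_box: Bystander: yellow box 70 by 50 by 45 mm; origin under its centre.
- driver: Bystander: screwdriver 170 mm long, lying; origin under its middle.
- spanner: Bystander: spanner 150 mm long, lying; origin under its middle.
- beaker: Bystander: glass beaker 70 mm across, 85 mm high; origin under its centre.

How it is judged:
By the outcome, as a careful person would: the job done as asked, in the order asked, and still so for the second after the job is handed in, with the robot touching nothing.
It also fails if it takes over 58 s, if anything falls off the work surface, if the arm or the gripper's body presses on something with over 40 N, if the wrist force passes 120 N, or if a joint passes its speed limit or range.

ROBOT

A 7-joint arm with a two-finger parallel gripper is mounted at the origin on the work surface. World frame = base frame: x ahead of the robot, y to its left, z up, the work surface at z = 0. Lengths are in m, angles in rad, forces in N, time in s.
With the tool pointing down it reaches from about 0.35 to 0.9 m from the base axis. Payload 19.9 kg.
Tool frame: the origin (TCP) lies between the finger pads; the fingertips stand ahead of it and the grasp point (between the pads) lies 3 mm ahead of it (finger_overhang is the z of the fingertips in the tool frame, in m); z points along the fingers, y is the direction in which the jaws open and shut (so a half turn about z gives the same grasp; the last joint's range is limited). The gripper opens to 94 mm and grips with 3 to 60 N. Pads are 16 mm wide; open, the fingers measure 119 mm over their backs; the gripper's body (75 mm by 177 mm) begins 78 mm behind the grasp point.
Start: joints at [-1.327, 0.417, -0.01, 1.614, 0.005, 1.111, -0.053], TCP at [0.176, 0.6, 0.227] pointing down, gripper open.
Joint ranges: [-2.81, 2.81], [-0.39, 2.02], [-1.27, 1.25], [0.06, 2.57], [-1.19, 4.33], [0.19, 2], [-2.82, 2.82]. Speed limits (rad/s): [1.89, 1.89, 2.39, 2.39, 3.01, 3.01, 3.01].

INTERFACE

Orientations are given as a rotation vector (axis times angle).
In Python, from workcell import get_obs, grab_frame, finish_job, finger_overhang gives the robot as it stands.
- The arm moves only by the tool apply_moves, never from a script. Its arguments are lists of equal length, an entry for each row: "gripper": the finger opening in mm, from 0 to 94; "offset": the shift along the tool's x, y, z in mm, a list of three; "spin": the turn about the tool's z in rad. In form: {"gripper": [gripper, ...], "offset": [[dx, dy, dz], ...], "spin": [spin, ...]}. A call has 1 to 12 rows; each row shifts and turns the commanded pose from where the row before left it, along the tool's axes as they then stand; what a row does not reach is not made up. A row lasts 1/12 s, in which the tool goes at most 41.7 mm and 7.16 degrees, less where a joint would pass 70% of its speed; a pose out of reach is approached as far as the arm can. A call with a gripper value outside its range is refused whole. The fingers move at their own pace and stop on an object; "newtons" is the grip in N (left out, the last holds). Time passes only in rows, so rows that do not move let the fingers close. It gives the time, the measured TCP pose, the force and the opening at its end, in the units of the state.
- get_obs(): the state, without advancing time (a new reading comes with each control period).
- grab_frame(name): name is "scene" or "side" or "wrist"; returns a dict with "frame" (400x640x3 uint8, red, green, blue), "intrinsics" (3x3 intrinsics, pixels), "R" (3x3) and "t" (3): a world point X has camera coordinates R X + t. Camera axes: x right, y down, z forward; pixel columns grow to the right and rows downward; lengths in m; the calibration is good to about 2 mm. A picture is of the moment at which its call begins. There is no depth.
- finish_job(): hands the job in, once; it reports no verdict.
The state is a dict: "time_s": time; "joint_pos": joint angles; "joint_vel": joint speeds; "effort": joint torques, N m; "ee_pos": TCP position; "tool_rot": TCP orientation; "ft_force": force on the tool from outside, world axes, zero at the start; "moment": the same for the moment, N m; "grip_width": opening from 0.0 (shut) to 1.0 (fully open).
Only numpy, scipy, OpenCV 4.12 (cv2) and the standard library are available. Lean on these libraries where they do the work, as an engineer would, in place of code of your own. Each camera call takes 0.05 s, during which the arm holds its last target.

## Working session

There is one attempt and no reset: what is moved stays moved. The work goes in short steps, Python scripts to look and compute and a tool call to move; the robot and the scene stay as the last step left them, time stands still between calls to the robot, and variables do not carry over. Pictures are saved under pics/ and viewed, and the job is handed in when it is done.

Besides the shell and the picture viewer there is one more tool, called after "Request:" as name([rows], argument=value, ...), one row to a line, values as JSON. apply_moves: Moves the arm, as the interface text tells. Its arguments: {"type":"object","properties":{"gripper":{"type":"array","items":{"type":"number"}},"offset":{"type":"array","items":{"type":"array","items":{"type":"number"}}},"spin":{"type":"array","items":{"type":"number"}},"newtons":{"type":"number"}},"required":["gripper","offset","spin"]}

```bash
mkdir -p pics; cat > h.py <<'E'
import numpy as np, cv2
from workcell import get_obs, grab_frame, finish_job, finger_overhang
def snap(n,f):
    d=grab_frame(n); cv2.imwrite('pics/%s.png'%f, d['frame'][:,:,::-1]); np.savez('pics/%s.npz'%f,**d); return d
def load(f): return dict(np.load('pics/%s.npz'%f))
def ray(d,u,v):
    K,R,t=d['intrinsics'],d['R'],d['t']; c=-R.T@t
    r=R.T@np.linalg.solve(K,np.array([u,v,1.])); return c,r/np.linalg.norm(r)
def onz(d,u,v,z):
    c,r=ray(d,u,v); return c+r*(z-c[2])/r[2]
def proj(d,X):
    p=d['intrinsics']@(d['R']@np.array(X,float)+d['t']); return p[:2]/p[2]
def tri(*a):
    A=np.zeros((3,3));b=np.zeros(3)
    for d,u,v in a:
        c,r=ray(d,u,v);P=np.eye(3)-np.outer(r,r);A+=P;b+=P@c
    return np.linalg.solve(A,b)
E
python3 - <<'E'
from h import *
np.set_printoptions(precision=4,suppress=True)
print(finger_overhang,get_obs())
for n in('scene','side','wrist'):
    d=snap(n,n+'0'); print(n,-d['R'].T@d['t'],d['R'][2])
E
```

```text
0.022 {'time_s': 0.0, 'joint_pos': array([-1.3265,  0.4179, -0.0103,  1.6141,  0.0047,  1.1107, -0.053 ]), 'joint_vel': array([-0.0002, -0.0007,  0.0007, -0.0013,  0.0007,  0.0004,  0.0006]), 'effort': array([ -0.0004, -85.1248,   0.6383, -42.5981,  -0.0489,   0.0189,
         0.0001]), 'ee_pos': array([0.1761, 0.5993, 0.2269]), 'tool_rot': array([-0.4473, -3.1095,  0.0018]), 'ft_force': array([-0.7246, -0.2575,  0.0951]), 'moment': array([-0.0073,  0.0216, -0.0067]), 'grip_width': 1.0038266125099722}
scene [ 0.9928 -0.6054  0.642 ] [-0.4077  0.7027 -0.583 ]
side [0.4568 0.798  0.6736] [ 0.1227 -0.7983 -0.5896]
wrist [0.1    0.6217 0.3848] [ 0.2583 -0.0774 -0.963 ]
```

View pics/scene0.png

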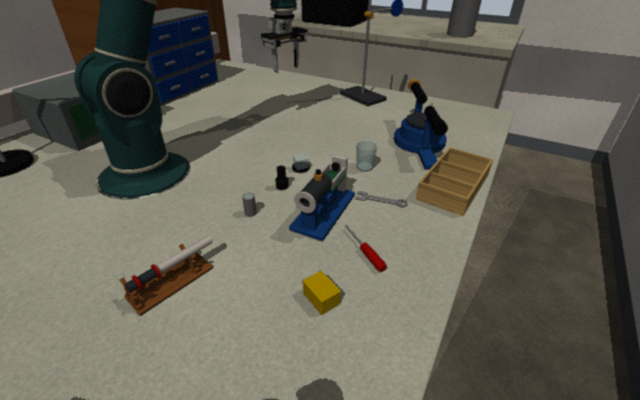

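View pics/side0.png

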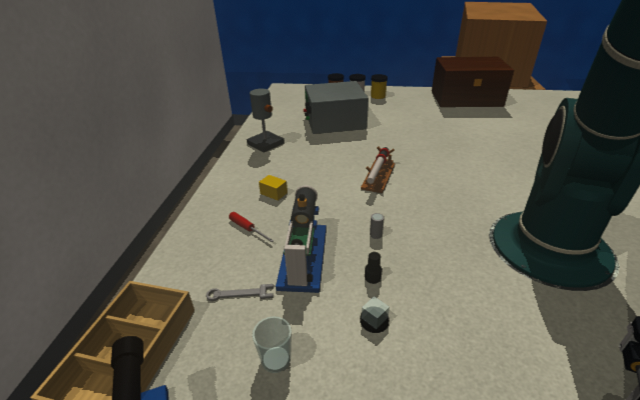

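View pics/wrist0.png

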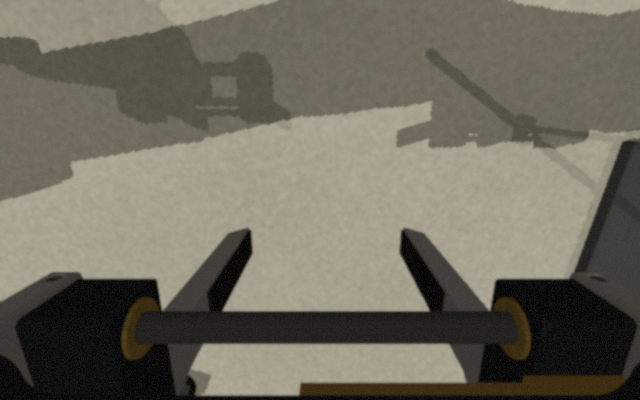

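```bash
python3 - <<'E'
from h import *
s=cv2.imread('pics/scene0.png');d=cv2.imread('pics/side0.png')
cv2.imwrite('pics/z1.png',cv2.resize(s[225:320,110:230],None,fx=6,fy=6,interpolation=2))
cv2.imwrite('pics/z2.png',cv2.resize(s[145:245,280:370],None,fx=6,fy=6,interpolation=2))
cv2.imwrite('pics/z3.png',cv2.resize(d[140:200,350:410],None,fx=10,fy=10,interpolation=2))
cv2.imwrite('pics/z4.png',cv2.resize(d[180:300,265:345],None,fx=5,fy=5,interpolation=2))
E
```

```text
(no output)
```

View pics/z1.png

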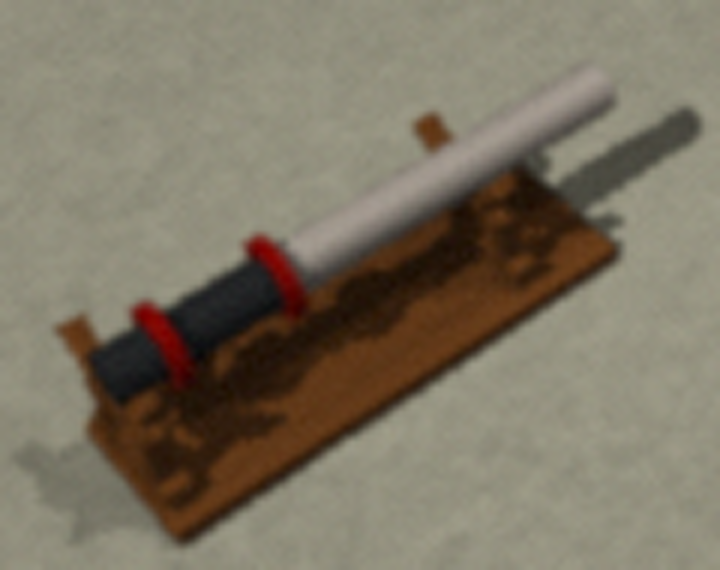

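View pics/z2.png

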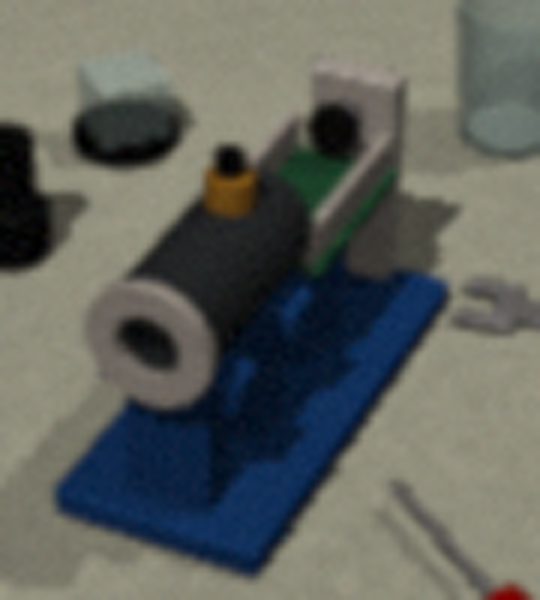

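View pics/z3.png

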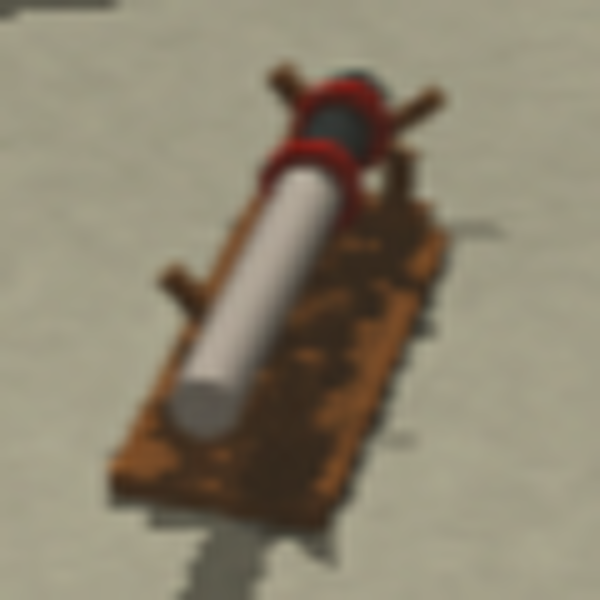

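View pics/z4.png

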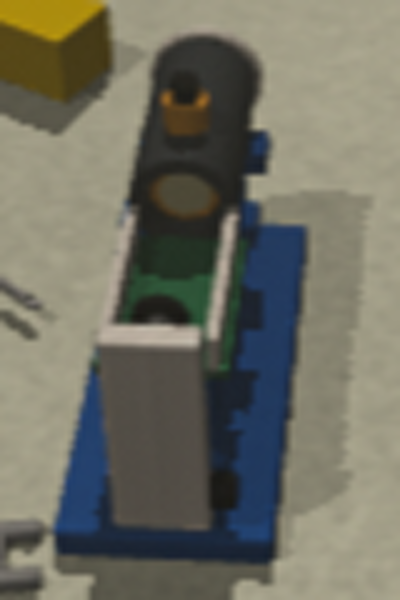

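```bash
python3 - <<'E'
from h import *
np.set_printoptions(precision=4,suppress=True)
s,d=load('scene0'),load('side0')
def f(o,k,x,y): return o[0]+(x+.5)/k-.5,o[1]+(y+.5)/k-.5
# stand
ci=onz(s,*f((280,145),6,149,343),.110); co=onz(d,*f((265,180),5,185,193),.110)
hs=f((280,145),6,232,180); hd=f((265,180),5,187,93)
print('collar',ci,'mouth',co,'len',np.linalg.norm(co-ci), 'ang',np.arctan2(*(co-ci)[1::-1]))
print('housing scene/side z.16',onz(s,*hs,.16),onz(d,*hd,.16))
for p in [(60,490),(250,565),(447,285)]: print('board scene top',onz(s,*f((280,145),6,*p),.010))
for p in [(57,530),(273,545),(307,228)]: print('board side top',onz(d,*f((265,180),5,*p),.010))
# drift
for n,p in [('tail',(118,378)),('c1',(163,344)),('c2',(276,274)),('tip',(602,92))]:
    print(n,'scene',onz(s,*f((110,225),6,*p),.055))
for n,p in [('tip',(205,410)),('c2',(315,180)),('c1',(345,120))]:
    print(n,'side',onz(d,*f((350,140),10,*p),.055))
for p in [(90,430),(180,535),(615,250)]: print('rest',onz(s,*f((110,225),6,*p),.010))
E
```

```text
collar [ 0.6192 -0.0002  0.11  ] mouth [0.6122 0.0937 0.11  ] len 0.09413354665657071 ang 1.6457781275995946
housing scene/side z.16 [0.6268 0.0548 0.16  ] [0.6106 0.0829 0.16  ]
board scene top [0.5704 0.0015 0.01  ]
board scene top [0.6666 0.0002 0.01  ]
board scene top [0.6535 0.228  0.01  ]
board side top [0.6537 0.2179 0.01  ]
board side top [0.5555 0.2151 0.01  ]
board side top [ 0.5688 -0.0084  0.01  ]
tail scene [ 0.4195 -0.3641  0.055 ]
c1 scene [ 0.4204 -0.3465  0.055 ]
c2 scene [ 0.4287 -0.3048  0.055 ]
tip scene [ 0.464  -0.1755  0.055 ]
tip side [ 0.4592 -0.1733  0.055 ]
c2 side [ 0.4292 -0.3139  0.055 ]
c1 side [ 0.4199 -0.3551  0.055 ]
rest [ 0.3869 -0.3662  0.01  ]
rest [ 0.4518 -0.3801  0.01  ]
rest [ 0.4904 -0.2078  0.01  ]
```

Request:
apply_moves([
  [0,0,-8],
  [0,0,-8],
  [0,0,-8],
  [0,0,-8],
  [0,0,-8],
  [0,0,-8],
  [0,0,-8],
  [0,0,-8],
  [0,0,-8],
  [0,0,-8],
  [0,0,-8],
  [0,0,-8],
], gripper=[70,70,70,70,70,70,70,70,70,70,70,70], spin=[0.1,0.1,0.1,0.1,0.1,0.1,0.1,0.1,0.1,0.1,0.1,0.1], newtons=50)

```text
time_s: 1.15
ee_pos: [0.1761, 0.5995, 0.3236]
tool_rot: [2.131, 2.308, -0.001]
ft_force: [0.1, -0.0, -0.4]
grip_width: 0.741
```

```bash
cat >> h.py <<'E'
from scipy.spatial.transform import Rotation as Ro
def pose():
    o=get_obs(); return np.array(o['ee_pos']),Ro.from_rotvec(o['tool_rot']).as_matrix(),o
def to(X,psi=None):
    p,R,o=pose(); 
    print('t',round(o['time_s'],2),'p',p,'psi',np.arctan2(R[1,0],R[0,0]),'zaxis',R[:,2],'F',o['ft_force'],'g',o['grip_width'],'j1,7',o['joint_pos'][[0,6]])
    if X is not None: print('tool offset mm',1000*R.T@(np.array(X)-p))
    if psi is not None:
        a=np.arctan2(R[1,0],R[0,0]); print('spin',(a-psi+np.pi)%(2*np.pi)-np.pi); c,s=np.cos(psi),np.sin(psi)
        print('after spin offset mm',1000*np.array([[c,s,0],[s,-c,0],[0,0,-1]])@(np.array(X)-p))
np.set_printoptions(precision=4,suppress=True)
E
python3 -c "
from h import *
to([.61,-.0,.32],1.629)"
```

```text
t 1.15 p [0.1761 0.5995 0.3236] psi 1.6508540022536817 zaxis [-0.0001 -0.0006 -1.    ] F [ 0.0637 -0.0345 -0.3588] g 0.7409935638876838 j1,7 [-1.492  -1.1936]
tool offset mm [-632.2827  384.5466    3.8497]
spin 0.021854002253681948
after spin offset mm [-623.7307  398.2709    3.5659]
```

Request:
apply_moves([
  [-31,20,0],
  [-31,20,0],
  [-31,20,0],
  [-31,20,0],
  [-31,20,0],
  [-31,20,0],
  [-31,20,0],
  [-31,20,0],
  [-31,20,0],
  [-31,20,0],
  [-31,20,0],
  [-31,20,0],
], gripper=[70,70,70,70,70,70,70,70,70,70,70,70], spin=[0.022,0,0,0,0,0,0,0,0,0,0,0])

```text
time_s: 2.15
ee_pos: [0.4404, 0.2423, 0.3235]
tool_rot: [-2.15, -2.29, -0.0]
ft_force: [-0.2, -0.2, -0.5]
grip_width: 0.748
```

Request:
apply_moves([
  [-31,20,0],
  [-31,20,0],
  [-31,20,0],
  [-31,20,0],
  [-31,20,0],
  [-31,20,0],
  [-31,20,0],
  [-31,18,0],
  [0,0,0],
], gripper=[70,70,70,70,70,70,70,70,70], spin=[0,0,0,0,0,0,0,0,0])

```text
time_s: 2.9
ee_pos: [0.6148, -0.0003, 0.323]
tool_rot: [2.157, 2.281, -0.004]
ft_force: [0.0, -0.6, 0.9]
grip_width: 0.746
```

```bash
python3 -c "
from h import *
snap('wrist','w1'); to([.61,-.0,.32],1.629); d=snap('scene','s1')"
```

```text
t 2.95 p [0.6138 0.0026 0.3228] psi 1.6286596657606272 zaxis [-0.0008 -0.0021 -1.    ] F [ 0.0551  0.2779 -0.4984] g 0.7436350981738261 j1,7 [-0.5444  0.2012]
tool offset mm [-2.4183 -3.9367  2.8374]
spin -0.0003403342393726305
after spin offset mm [-2.4228 -3.9401  2.829 ]
```

View pics/w1.png

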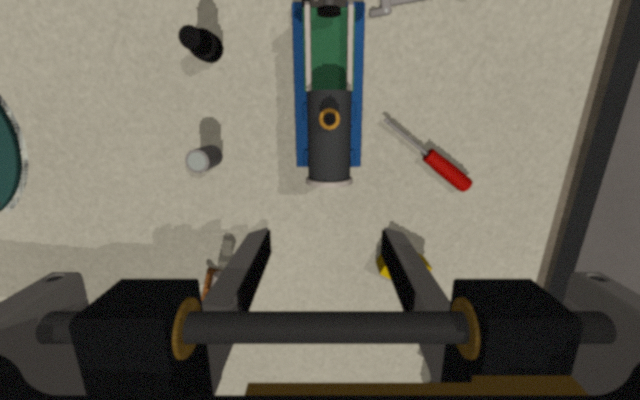

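```bash
python3 - <<'E'
from h import *
s=cv2.imread('pics/w1.png')
cv2.imwrite('pics/z5.png',cv2.resize(s[0:195,280:380],None,fx=5,fy=3.05*1,interpolation=2) if 0 else cv2.resize(s[0:195,270:390],None,fx=3,fy=3,interpolation=2))
E
```

```text
(no output)
```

View pics/z5.png

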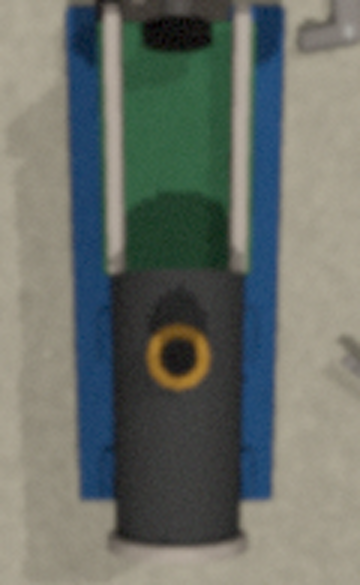

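```bash
python3 - <<'E'
from h import *
d=load('w1')
f=lambda x,y:(270+(x+.5)/3-.5,(y+.5)/3-.5)
print('cam',-d['R'].T@d['t'])
for n,p,z in [('housing',(179,356),.16),('mouthtop',(177.5,268),.136),('tubeentry top',(178,540),.136),('collar mid',(177.5,546),.11),
 ('bl',(80,497),.01),('br',(271,497),.01),('tl',(68,5),.01),('tr',(284,5),.01),
 ('rail iL bottom',(125,268),.11),('rail iR',(231,268),.11),('rail iL top',(121,22),.11),('rail iR top',(233,22),.11),('buf bottom',(177,52),.097),('buf top',(177,18),.123)]:
    print(n,onz(d,*f(*p),z))
E
```

```text
cam [0.6093 0.0785 0.4807]
housing [0.6136 0.0726 0.16  ]
mouthtop [0.6116 0.1024 0.136 ]
tubeentry top [0.6175 0.0037 0.136 ]
collar mid [ 0.6181 -0.0045  0.11  ]
bl [ 0.5684 -0.0036  0.01  ]
br [0.6674 0.0019 0.01  ]
tl [0.5564 0.2204 0.01  ]
tr [0.6539 0.2258 0.01  ]
rail iL bottom [0.5917 0.1031 0.11  ]
rail iR [0.6322 0.1053 0.11  ]
rail iL top [0.5867 0.1859 0.11  ]
rail iR top [0.6267 0.1882 0.11  ]
buf bottom [0.6072 0.181  0.097 ]
buf top [0.6067 0.1845 0.123 ]
```

```bash
python3 -c "
from h import *
to([.42,-.36,.26],1.36)"
```

```text
t 3.0 p [0.6132 0.005  0.3229] psi 1.6312028627387034 zaxis [-0.0009 -0.0009 -1.    ] F [0.172  1.0282 0.4395] g 0.74531086537787 j1,7 [-0.547   0.1998]
tool offset mm [-352.6261 -214.8315   63.3986]
spin 0.2712028627387033
after spin offset mm [-397.3582 -112.5595   62.88  ]
```

Request:
apply_moves([
  [0,0,0],
  [0,0,0],
  [-15,0,0],
  [-32,-9,0],
  [-35,-10,0],
  [-35,-10,0],
  [-35,-10,0],
  [-35,-10,0],
  [-35,-10,8],
  [-35,-10,8],
  [-35,-10,8],
  [-35,-10,8],
], gripper=[70,70,70,70,70,70,70,70,70,70,70,70], spin=[0.09,0.09,0.09,0,0,0,0,0,0,0,0,0])

```text
time_s: 4.0
ee_pos: [0.4596, -0.2952, 0.2913]
tool_rot: [-2.437, -1.983, -0.002]
ft_force: [1.3, -0.4, 0.4]
grip_width: 0.745
```

Request:
apply_moves([
  [-30,-10,8],
  [-25,-7,8],
  [-15,-7,8],
  [0,0,6],
  [0,0,0],
], gripper=[70,70,70,70,70], spin=[0,0,0,0,0])

```text
time_s: 4.42
ee_pos: [0.422, -0.358, 0.2605]
tool_rot: [-2.438, -1.979, -0.0]
ft_force: [0.7, -0.3, 0.8]
grip_width: 0.748
```

```bash
python3 -c "
from h import *
snap('wrist','w2'); to([.425,-.33,.26],1.36)
s=cv2.imread('pics/w2.png')
cv2.imwrite('pics/z6.png',cv2.resize(s,None,fx=1.25,fy=1.25,interpolation=2))"
```

```text
t 4.47 p [ 0.4228 -0.3576  0.2611] psi 1.3651637594815698 zaxis [-0.0004  0.0011 -1.    ] F [-0.4844  0.4229  0.043 ] g 0.7459877210518835 j1,7 [-0.0305  0.7018]
tool offset mm [27.494  -3.5008  1.1619]
spin 0.005163759481569663
after spin offset mm [27.4767 -3.6434  1.1332]
```

View pics/z6.png

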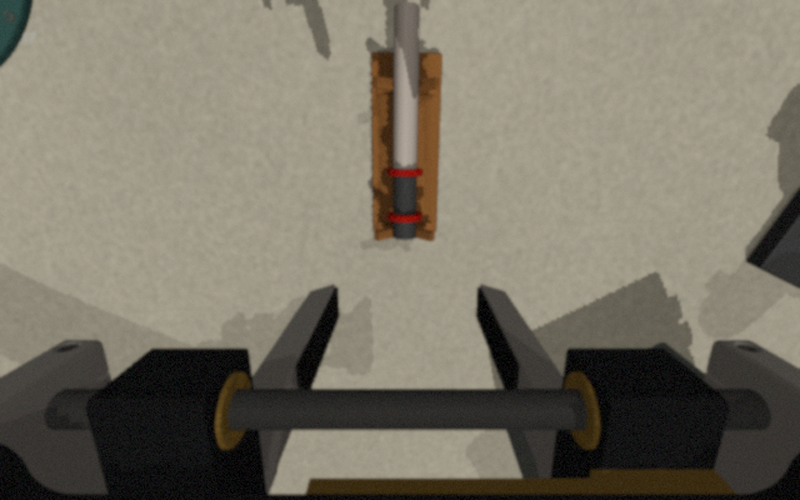

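```bash
python3 - <<'E'
from h import *
d=load('w2'); im=d['frame'].astype(int)
m=((im[:,:,0]>90)&(im[:,:,1]<50)&(im[:,:,2]<60)).astype(np.uint8)
n,l,st,c=cv2.connectedComponentsWithStats(m)
for i in range(1,n):
    if st[i,4]>10: print(st[i],c[i],onz(d,*c[i],.055+.010))
# silver rod rows
C=[]
for v in range(10,130,8):
    r=im[v,290:370].sum(1)
    print(v,''.join('%4d'%x for x in r[10:60:1])) if v in(58,106) else 0
    
E
python3 - <<'E'
import cv2
s=cv2.imread('pics/w2.png')
cv2.imwrite('pics/z7.png',cv2.resize(s[0:200,280:370],None,fx=3,fy=3,interpolation=2))
E
```

```text
[312 135  26   7 147] [324.7551 138.0884] [ 0.4305 -0.3077  0.065 ]
[312 171  26   8 146] [324.8699 174.4521] [ 0.4219 -0.3489  0.065 ]
58  249 226 166 139 124 110 111 132 134 116 118 116 112 122 159 222 291 334 367 405 427 445 460 473 476 445 381 333 316 319 302 289 280 263 226 193 141 146 144 149 177 216 239 257 252 251 253 249 261 258
106  259 237 221 208 176 155 124 116 123 116 117 116 120 124 177 252 305 358 396 431 446 461 471 481 490 487 481 476 471 465 439 416 375 328 285 256 240 246 252 246 228 244 241 250 248 250 259 252 256 255
```

View pics/z7.png

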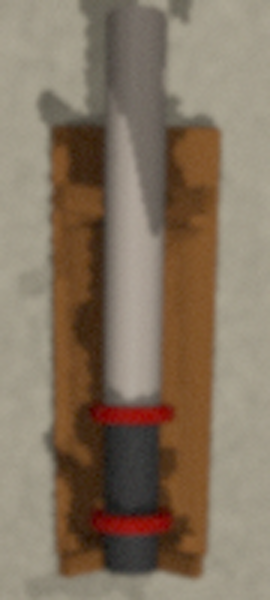

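```bash
python3 - <<'E'
from h import *
d=load('w2')
a=onz(d,324.6,58,.057);b=onz(d,324.4,106,.057);t=onz(d,325.4,3.5,.06);o=(onz(d,324.75,138.1,.06)+onz(d,324.87,174.5,.06))/2
print(a,b,t,o,np.arctan2(*(t-o)[1::-1]),np.linalg.norm(t-o))
u=np.array([np.cos(1.355),np.sin(1.355)])
print(o[:2]+.008*u)
to(np.r_[o[:2]+.008*u,.058],1.355)
E
```

```text
[ 0.448  -0.2241  0.057 ] [ 0.4374 -0.2731  0.057 ] [ 0.4595 -0.1739  0.06  ] [ 0.4261 -0.329   0.06  ] 1.35865621427095 0.1586793885288758
[ 0.4278 -0.3212]
t 4.47 p [ 0.4228 -0.3576  0.2611] psi 1.3651637594815698 zaxis [-0.0004  0.0011 -1.    ] F [-0.4844  0.4229  0.043 ] g 0.7459877210518835 j1,7 [-0.0305  0.7018]
tool offset mm [ 36.4874  -2.4497 203.1701]
spin 0.010163759481569556
after spin offset mm [ 36.656   -2.9436 203.1332]
```

Request:
apply_moves([
  [12,-1,0],
  [12,-1,15],
  [12,-1,30],
  [0,0,32],
  [0,0,32],
  [0,0,32],
  [0,0,30],
  [0,0,20],
  [0,0,0],
  [0,0,0],
], gripper=[60,60,60,60,60,60,60,60,60,60], spin=[0.005,0,0,0,0,0,0,0,0,0])

```text
time_s: 5.3
ee_pos: [0.4275, -0.3223, 0.0708]
tool_rot: [-2.442, -1.975, 0.0]
ft_force: [-0.7, -0.2, 0.4]
grip_width: 0.637
```

```bash
python3 -c "
from h import *
snap('wrist','w3'); to([.4276,-.3221,.058],1.36);snap('scene','s3')"
```

```text
t 5.35 p [ 0.4279 -0.3228  0.0717] psi 1.3602007877401165 zaxis [ 0.0009 -0.0002 -1.    ] F [ 0.7879 -0.0422  0.3699] g 0.6351983575318746 j1,7 [0.0528 0.8189]
tool offset mm [ 0.6359 -0.4362 13.6993]
spin 0.00020078774011622613
after spin offset mm [ 0.6352 -0.4236 13.6998]
```

View pics/w3.png

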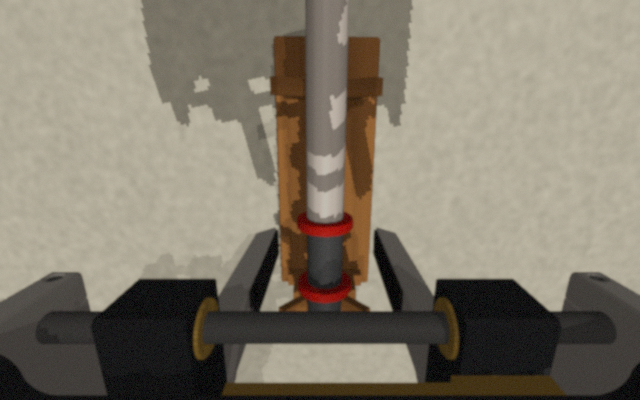

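Request:
apply_moves([
  [0,0,7],
  [0,0,7],
  [0,0,0],
  [0,0,0],
  [0,0,0],
  [0,0,0],
  [0,0,0],
  [0,0,0],
  [0,0,0],
  [0,0,0],
  [0,0,0],
], gripper=[60,60,60,10,10,10,10,10,10,10,10], spin=[0,0,0,0,0,0,0,0,0,0,0], newtons=55)

```text
time_s: 6.32
ee_pos: [0.4267, -0.3233, 0.0566]
tool_rot: [-2.444, -1.974, 0.0]
ft_force: [-2.0, 0.2, 2.2]
grip_width: 0.218
```

```bash
python3 -c "
from h import *
snap('wrist','w4'); to([.4276,-.3221,.058],1.36)"
```

```text
t 6.37 p [ 0.4267 -0.3233  0.0565] psi 1.3586379323380682 zaxis [-0.0001  0.     -1.    ] F [-2.5914  1.4445  4.2247] g 0.2215192783296474 j1,7 [0.07   0.8362]
tool offset mm [ 1.3482  0.6481 -1.4588]
spin -0.0013620676619319205
after spin offset mm [ 1.3473  0.6502 -1.4587]
```

View pics/w4.png

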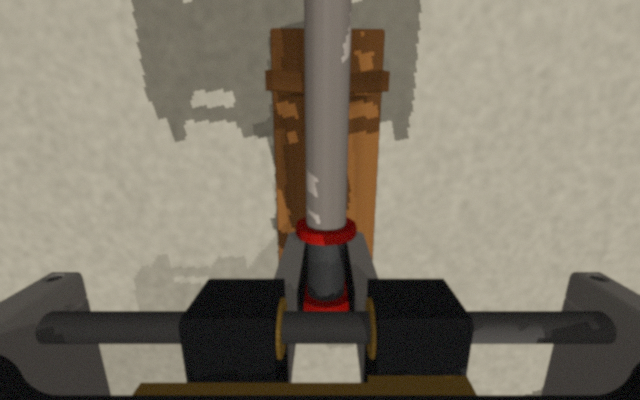

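Request:
apply_moves([
  [0,0,-8],
  [0,0,-10],
  [0,0,-15],
  [0,0,-20],
  [0,0,-20],
  [0,0,-20],
  [0,0,-17],
  [0,0,0],
], gripper=[10,10,10,10,10,10,10,10], spin=[0,0,0,0,0,0,0,0])

```text
time_s: 7.03
ee_pos: [0.4279, -0.3242, 0.1701]
tool_rot: [2.441, 1.971, 0.003]
ft_force: [0.4, -0.4, -1.5]
grip_width: 0.219
```

```bash
python3 -c "
from h import *
snap('side','d5'); snap('scene','s5'); to([.6293,-.196,.1115],1.629)
s=cv2.imread('pics/s5.png')
cv2.imwrite('pics/z8.png',cv2.resize(s[150:320,90:350],None,fx=3,fy=3,interpolation=2))"
```

```text
t 7.13 p [ 0.4271 -0.3232  0.167 ] psi 1.3591521236762072 zaxis [ 0.0014 -0.0003 -1.    ] F [ 0.5433  1.2027 -2.737 ] g 0.2214887753916277 j1,7 [-0.0428  0.7142]
tool offset mm [166.7965 170.8839  55.7968]
spin -0.2698478763237926
after spin offset mm [115.1853 209.2428  55.547 ]
```

View pics/z8.png

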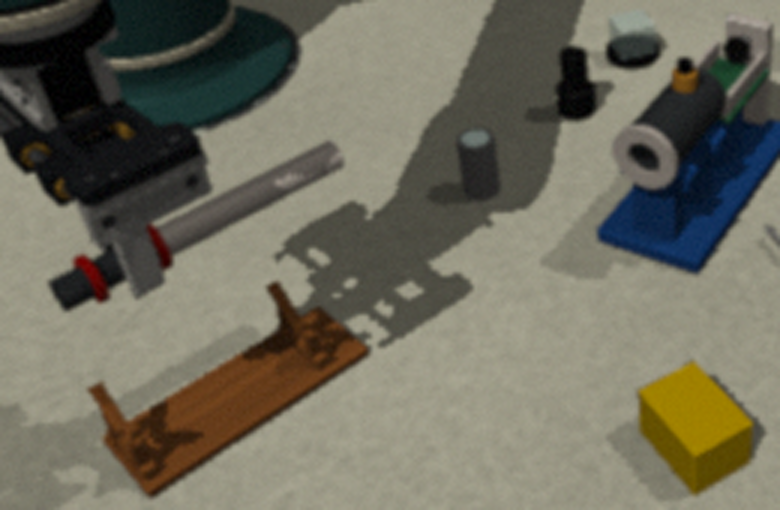

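Request:
apply_moves([
  [0,0,0],
  [0,0,0],
  [0,0,0],
  [8,15,0],
  [15,27,0],
  [15,27,5],
  [15,27,8],
  [15,28,8],
  [15,28,8],
  [15,28,8],
  [12,20,8],
  [5,9,8],
], gripper=[10,10,10,10,10,10,10,10,10,10,10,10], spin=[-0.09,-0.09,-0.09,0,0,0,0,0,0,0,0,0])

```text
time_s: 8.13
ee_pos: [0.6307, -0.1932, 0.1113]
tool_rot: [-2.151, -2.287, 0.0]
ft_force: [0.2, 0.2, -1.4]
grip_width: 0.228
```

Request:
apply_moves([
  [0,0,2],
  [0,0,0],
  [0,0,0],
], gripper=[10,10,10], spin=[0,0,0])

```text
time_s: 8.38
ee_pos: [0.6275, -0.1977, 0.1113]
tool_rot: [-2.158, -2.283, 0.002]
ft_force: [0.0, -0.0, -1.7]
grip_width: 0.225
```

```bash
python3 -c "
from h import *
snap('wrist','w6'); snap('scene','s6'); snap('side','d6'); to([.6293,-.196,.1115],1.629)
s=cv2.imread('pics/s6.png')
cv2.imwrite('pics/z9.png',cv2.resize(s[150:280,200:360],None,fx=5,fy=5,interpolation=2)[:600,:800])
s=cv2.imread('pics/d6.png')
cv2.imwrite('pics/z10.png',cv2.resize(s[150:250,250:350],None,fx=6,fy=6,interpolation=2))"
```

```text
t 8.53 p [ 0.6282 -0.1974  0.1121] psi 1.6272819577579392 zaxis [ 0.0005 -0.0002 -1.    ] F [ 0.1214 -0.1453 -2.0844] g 0.21858205178169202 j1,7 [-0.1659  0.6583]
tool offset mm [1.3105 1.1592 0.6071]
spin -0.0017180422420608465
after spin offset mm [1.3083 1.1618 0.6069]
```

View pics/w6.png

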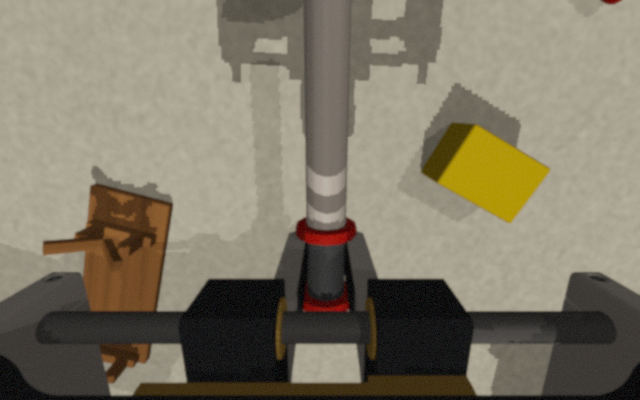

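View pics/z9.png

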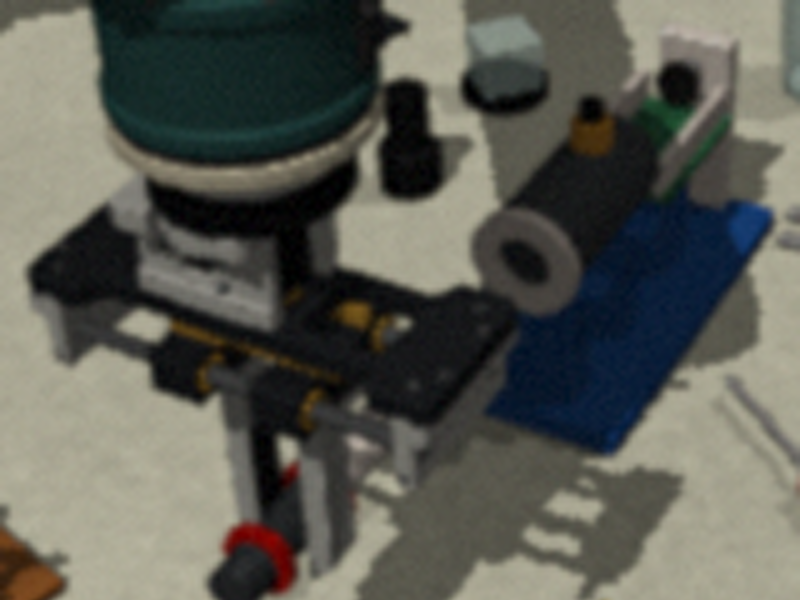

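View pics/z10.png

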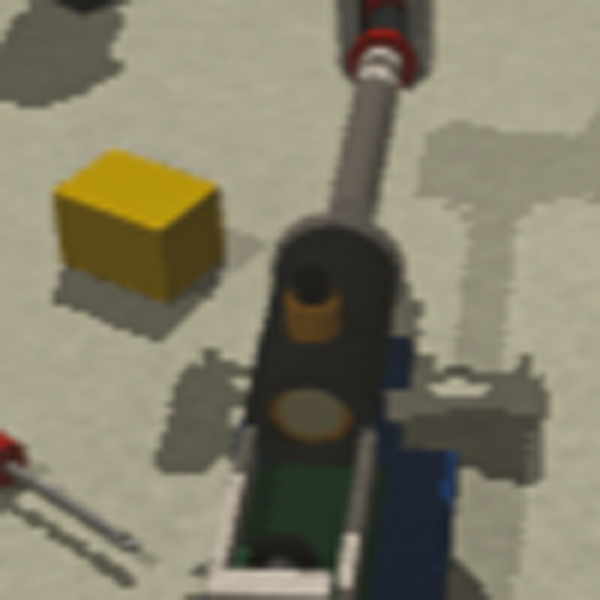

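```bash
python3 - <<'E'
from h import *
d=load('d6')
M=np.array([.6119,.1025,.11]);u=np.array([-.0582,.9983,0])
for x in (-.2,-.17,-.15,-.13,-.107,-.09,-.06,-.03,0): print(x,proj(d,M+u*x))
im=d['frame'].astype(int).sum(2)
for v in (164,168,172,176,180,183): print(v,300,' '.join('%d'%x for x in im[v,300:325]))
for v in (190,195,200,205): print(v,288,' '.join('%d'%x for x in im[v,288:324]))
E
python3 - <<'E'
import cv2
s=cv2.imread('pics/d6.png')
cv2.imwrite('pics/z11.png',cv2.resize(s[155:230,280:330],None,fx=8,fy=8,interpolation=2))
E
```

```text
-0.2 [309.8312 175.1584]
-0.17 [308.6861 181.0722]
-0.15 [307.8929 185.1691]
-0.13 [307.0744 189.3962]
-0.107 [306.1004 194.4268]
-0.09 [305.3568 198.2672]
-0.06 [303.9927 205.3126]
-0.03 [302.5579 212.7232]
0 [301.0467 220.5282]
164 300 481 480 478 479 480 478 474 469 414 317 282 284 279 268 251 253 263 238 251 394 471 483 481 485 488
168 300 470 474 480 479 479 480 482 458 370 283 282 281 272 248 222 290 423 471 472 479 482 483 490 492 493
172 300 479 481 487 485 483 483 456 369 284 281 281 271 253 222 233 363 473 478 480 481 459 420 408 402 402
176 300 467 471 474 478 479 462 381 282 282 283 272 252 227 229 356 477 480 480 480 456 415 407 405 400 403
180 300 476 474 470 474 445 358 284 284 283 277 257 230 212 333 474 482 479 477 479 450 401 403 408 408 407
183 300 475 475 479 479 425 312 271 256 261 260 257 223 250 381 468 476 479 479 479 474 475 477 480 479 450
190 288 389 392 390 389 394 409 436 420 298 219 157 119 114 115 117 115 116 117 115 117 114 112 112 119 145 197 235 292 407 479 481 483 486 486 480 481
195 288 430 459 470 480 484 480 423 260 131 111 111 99 93 91 91 91 105 114 115 115 112 115 111 108 105 107 102 119 189 347 472 479 480 480 488 490
200 288 464 466 470 474 476 471 379 145 113 154 195 173 127 103 104 118 156 183 154 117 110 109 108 107 105 99 100 144 225 269 281 308 388 482 485 481
205 288 482 478 479 483 447 309 134 111 115 128 154 175 179 175 173 164 161 150 131 105 100 102 100 101 97 99 129 208 268 264 258 289 384 463 473 472
```

View pics/z11.png

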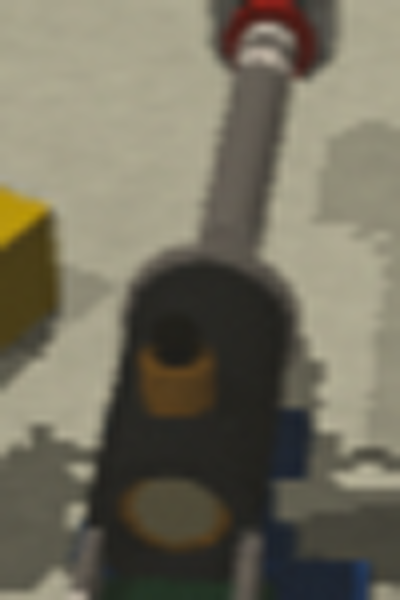

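```bash
python3 - <<'E'
import cv2
s=cv2.imread('pics/d5.png')
cv2.imwrite('pics/z12.png',cv2.resize(s[110:200,340:420],None,fx=7,fy=7,interpolation=2)[:600])
s=cv2.imread('pics/s5.png')
cv2.imwrite('pics/z13.png',cv2.resize(s[190:260,100:215],None,fx=6,fy=6,interpolation=2)[:600])
E
```

```text
(no output)
```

View pics/z12.png

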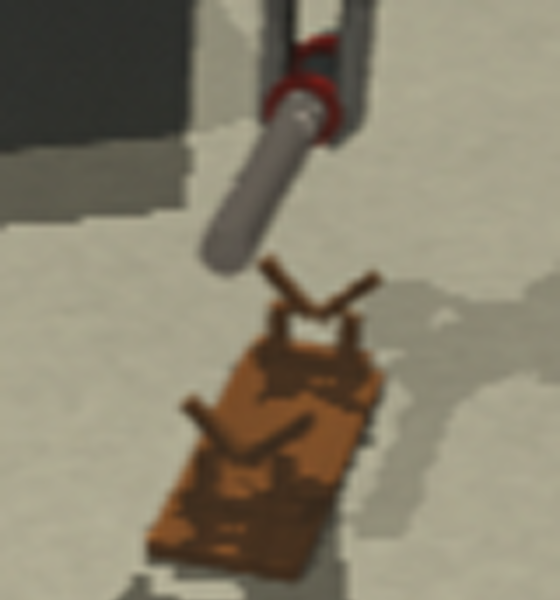

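View pics/z13.png

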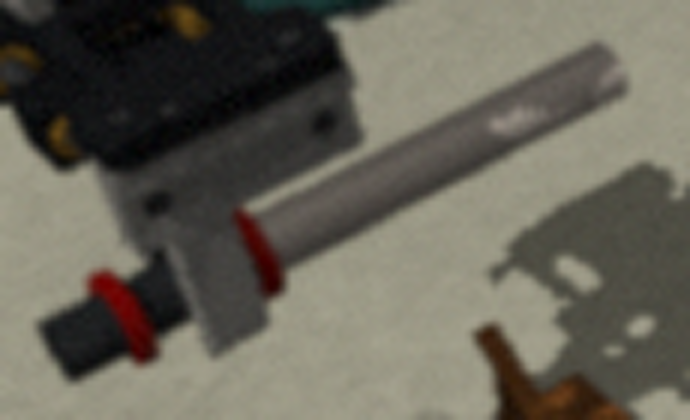

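```bash
python3 - <<'E'
from h import *
s,d=load('s5'),load('d5')
f=lambda o,k,x,y:(o[0]+(x+.5)/k-.5,o[1]+(y+.5)/k-.5)
t=tri((s,*f((100,190),6,611,69)),(d,*f((340,110),7,226,252)))
c2=tri((s,*f((100,190),6,259,254)),(d,*f((340,110),7,304,110)))
print('tip',t,'c2',c2,np.linalg.norm(t-c2))
# scene line check: plane through scene camera of rod axis; pitch by intersect with vertical plane of the rod
psi=1.359; u=np.array([np.cos(psi),np.sin(psi),0]); n=np.array([-u[1],u[0],0]); P=np.array([.4271,-.3232,0])
for nm,p in [('tip',(611,69)),('rodnear',(281,238)),('c2',(259,254)),('c1',(123,317)),('tail',(57,349))]:
    c,r=ray(s,*f((100,190),6,*p)); X=c+r*(n@(P-c))/(n@r); print(nm,X,(X-P)@u)
E
```

```text
tip [ 0.4614 -0.1739  0.1679] c2 [ 0.4328 -0.3059  0.1685] 0.13513406396883795
tip [ 0.4598 -0.1712  0.1646] 0.15549895506556363
rodnear [ 0.433  -0.2957  0.1661] 0.028090851274040277
c2 [ 0.4313 -0.3037  0.1645] 0.019965251947916447
c1 [ 0.422  -0.347   0.1674] -0.024354135813628556
tail [ 0.4177 -0.367   0.1683] -0.04478720901007223
```

Request:
apply_moves([
  [8,1,0],
  [10,0,0],
  [10,0,0],
  [8,0,0],
  [6,0,0],
  [6,0,0],
  [7,0,0],
  [0,0,0],
], gripper=[10,10,10,10,10,10,10,10], spin=[0,0,0,0,0,0,0,0])

```text
time_s: 9.2
ee_pos: [0.6267, -0.1396, 0.1114]
tool_rot: [-2.154, -2.286, -0.001]
ft_force: [-0.8, 0.0, -2.3]
grip_width: 0.222
```

```bash
cat >> h.py <<'E'
M=np.array([.6119,.1025,.11]);U=np.array([-.0582,.9983,0])
def st(n=4):
    P=[];F=[]
    for i in range(n):
        o=get_obs(); P.append(o['ee_pos']);F.append(o['ft_force'])
    p=np.mean(P,0);F=np.mean(F,0); L=np.array([U[1],-U[0],0])
    R=Ro.from_rotvec(o['tool_rot']).as_matrix()
    print('t',round(o['time_s'],2),'TCP stand x %.1f lat(tool y) %.1f z %.1f mm'%((p-M)@U*1e3,(p-M)@L*1e3,p[2]*1e3),'F along %.1f lat %.1f z %.1f'%(F@U,F@L,F[2]),'mom',o['moment'],'psi',np.arctan2(R[1,0],R[0,0]),'zax',R[:,2])
E
python3 -c "
from h import *
st();snap('side','d7');st();snap('wrist','w7');st()
s=cv2.imread('pics/d7.png')
cv2.imwrite('pics/z14.png',cv2.resize(s[140:260,260:350],None,fx=5,fy=5,interpolation=2))
"
```

```text
t 9.2 TCP stand x -242.6 lat(tool y) 0.7 z 111.4 mm F along 0.1 lat -0.8 z -2.3 mom [-0.0249  0.0184  0.035 ] psi 1.630356491166834 zax [-0.0001  0.0006 -1.    ]
t 9.25 TCP stand x -243.5 lat(tool y) 0.6 z 111.5 mm F along -1.2 lat -0.5 z -1.9 mom [-0.0953  0.014   0.0304] psi 1.6297870838464448 zax [-0.      0.0001 -1.    ]
t 9.3 TCP stand x -244.2 lat(tool y) 0.5 z 111.5 mm F along 0.2 lat -0.1 z -2.2 mom [-0.0582  0.0322  0.0051] psi 1.6291347359200803 zax [ 0.     -0.0002 -1.    ]
```

View pics/z14.png

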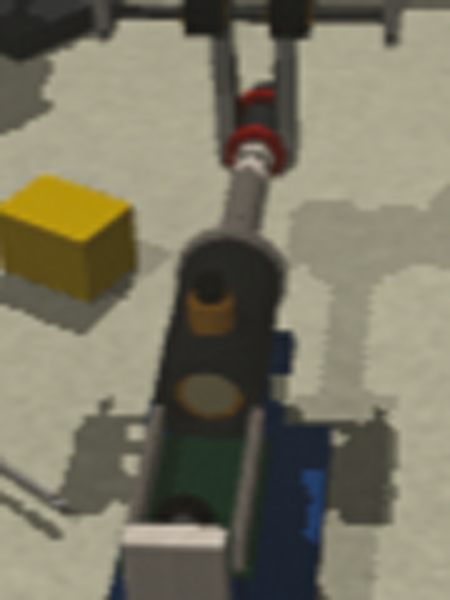

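View pics/w7.png

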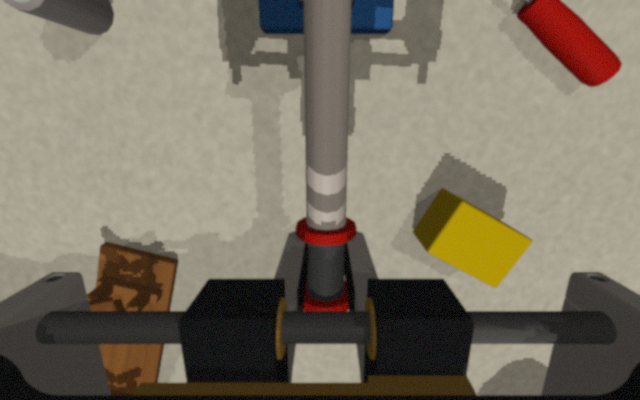

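Request:
apply_moves([
  [4,0,0],
  [4,0,0],
  [4,0,0],
  [4,0,0],
  [4,0,0],
  [4,0,0],
], gripper=[10,10,10,10,10,10], spin=[0,0,0,0,0,0])

```text
time_s: 9.8
ee_pos: [0.6252, -0.1197, 0.1119]
tool_rot: [2.155, 2.281, -0.003]
ft_force: [0.1, -18.1, -2.3]
grip_width: 0.219
```

```bash
python3 -c "
from h import *
st()"
```

```text
t 9.8 TCP stand x -222.6 lat(tool y) 0.3 z 111.9 mm F along -18.1 lat -0.9 z -2.3 mom [-4.1656 -0.0823  0.0525] psi 1.627374630994605 zax [ 0.001  -0.0037 -1.    ]
```

Request:
apply_moves([
  [4,0,0],
  [4,0,0],
  [4,0,0],
  [4,0,0],
  [4,0,0],
  [4,0,0],
  [4,0,0],
  [4,0,0],
  [4,0,0],
  [0,0,0],
], gripper=[10,10,10,10,10,10,10,10,10,10], spin=[0,0,0,0,0,0,0,0,0,0])

```text
time_s: 10.63
ee_pos: [0.6231, -0.0837, 0.1118]
tool_rot: [2.156, 2.281, -0.003]
ft_force: [0.2, -12.2, -2.7]
grip_width: 0.222
```

```bash
python3 -c "
from h import *
st();snap('side','d8');snap('wrist','w8');st()
s=cv2.imread('pics/d8.png')
cv2.imwrite('pics/z15.png',cv2.resize(s[140:260,260:350],None,fx=5,fy=5,interpolation=2))
"
```

```text
t 10.63 TCP stand x -186.5 lat(tool y) 0.4 z 111.8 mm F along -12.2 lat -0.5 z -2.7 mom [-2.8092 -0.1421  0.0335] psi 1.627048842058459 zax [ 0.001  -0.0035 -1.    ]
t 10.73 TCP stand x -186.5 lat(tool y) 0.4 z 111.8 mm F along -10.8 lat -0.2 z -2.6 mom [-2.6226 -0.0544 -0.0091] psi 1.6271273116566558 zax [ 0.0008 -0.0031 -1.    ]
```

View pics/z15.png

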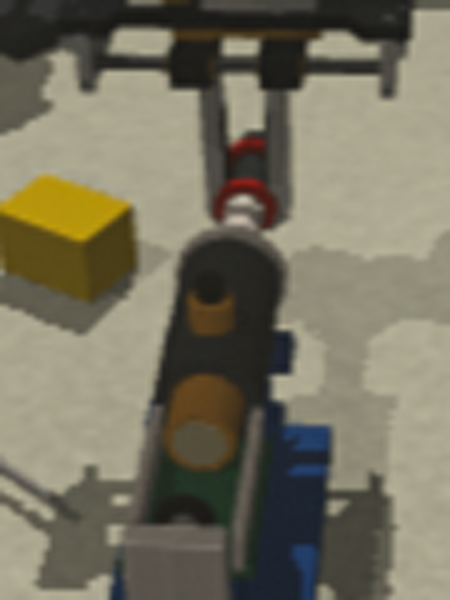

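View pics/w8.png

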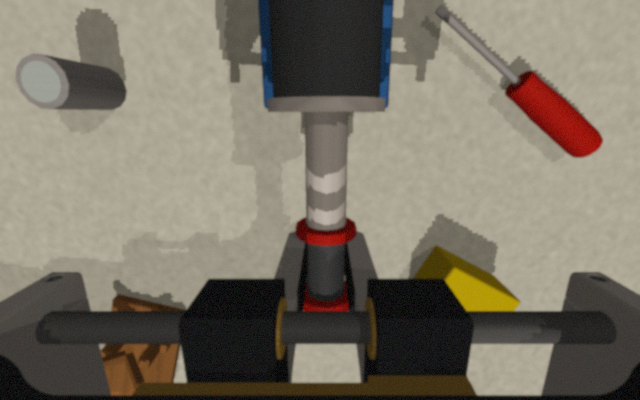

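Request:
apply_moves([
  [4,0,0],
  [4,0,0],
  [4,0,0],
  [4,0,0],
  [4,0,0],
  [3,0,0],
  [3,0,0],
  [2,0,0],
  [1,0,0],
  [0,0,0],
], gripper=[10,10,10,10,10,10,10,10,10,10], spin=[0,0,0,0,0,0,0,0,0,0])

```text
time_s: 11.57
ee_pos: [0.6215, -0.0521, 0.1115]
tool_rot: [-2.156, -2.285, -0.0]
ft_force: [0.1, 0.7, -2.0]
grip_width: 0.223
```

```bash
python3 -c "
from h import *
st();snap('side','d9');st()
s=cv2.imread('pics/d9.png')
cv2.imwrite('pics/z16.png',cv2.resize(s[180:260,270:340],None,fx=7,fy=7,interpolation=2))
"
```

```text
t 11.57 TCP stand x -154.9 lat(tool y) 0.5 z 111.5 mm F along 0.7 lat 0.1 z -2.0 mom [-0.0541  0.0751 -0.0221] psi 1.629218908932431 zax [-0.0001  0.0001 -1.    ]
t 11.62 TCP stand x -155.1 lat(tool y) 0.5 z 111.5 mm F along -0.2 lat -0.0 z -2.0 mom [-0.0904  0.0243  0.0321] psi 1.6289863067973405 zax [-0.0001  0.0001 -1.    ]
```

View pics/z16.png

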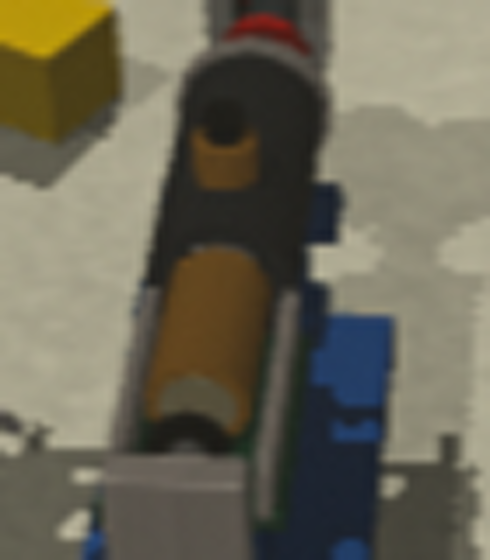

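Request:
apply_moves([
  [2,0,0],
  [2,0,0],
  [1,0,0],
  [1,0,0],
  [1,0,0],
  [0,0,0],
  [0,0,0],
], gripper=[10,10,10,10,10,10,10], spin=[0,0,0,0,0,0,0])

```text
time_s: 12.2
ee_pos: [0.621, -0.0454, 0.1115]
tool_rot: [-2.156, -2.285, -0.0]
ft_force: [-0.7, 0.4, -2.9]
grip_width: 0.224
```

```bash
python3 -c "
from h import *
st();snap('side','d10');st()
s=cv2.imread('pics/d10.png')
cv2.imwrite('pics/z17.png',cv2.resize(s[180:260,270:340],None,fx=7,fy=7,interpolation=2))
"
```

```text
t 12.2 TCP stand x -148.2 lat(tool y) 0.5 z 111.5 mm F along 0.4 lat -0.7 z -2.9 mom [-0.0547  0.0567  0.0012] psi 1.6288790370845194 zax [-0.      0.0001 -1.    ]
t 12.25 TCP stand x -148.2 lat(tool y) 0.6 z 111.5 mm F along -0.1 lat -0.8 z -2.1 mom [-0.1286  0.0793  0.0046] psi 1.6288717063685978 zax [ 0.      0.0001 -1.    ]
```

View pics/z17.png

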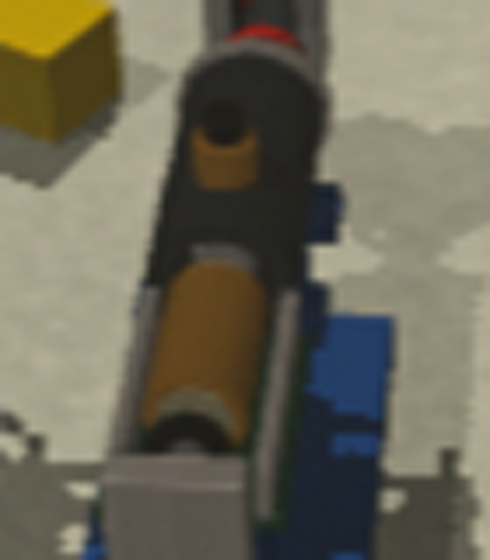

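Request:
apply_moves([
  [1,0,0],
  [1,0,0],
  [1,0,0],
  [1,0,0],
  [1,0,0],
  [0,0,0],
  [0,0,0],
], gripper=[10,10,10,10,10,10,10], spin=[0,0,0,0,0,0,0])

```text
time_s: 12.83
ee_pos: [0.6208, -0.0403, 0.1115]
tool_rot: [-2.156, -2.285, -0.0]
ft_force: [0.3, 0.1, -2.3]
grip_width: 0.219
```

```bash
python3 -c "
from h import *
st();snap('side','d11');st()
s=cv2.imread('pics/d11.png')
cv2.imwrite('pics/z18.png',cv2.resize(s[180:260,270:340],None,fx=7,fy=7,interpolation=2))
"
```

```text
t 12.83 TCP stand x -143.1 lat(tool y) 0.5 z 111.5 mm F along 0.0 lat 0.3 z -2.3 mom [-0.0431  0.0534 -0.0118] psi 1.6290368527762682 zax [-0.      0.0001 -1.    ]
t 12.88 TCP stand x -143.2 lat(tool y) 0.6 z 111.5 mm F along -1.2 lat 0.0 z -1.9 mom [-0.0978  0.0565 -0.0252] psi 1.6289346212664864 zax [ 0.  0. -1.]
```

View pics/z18.png

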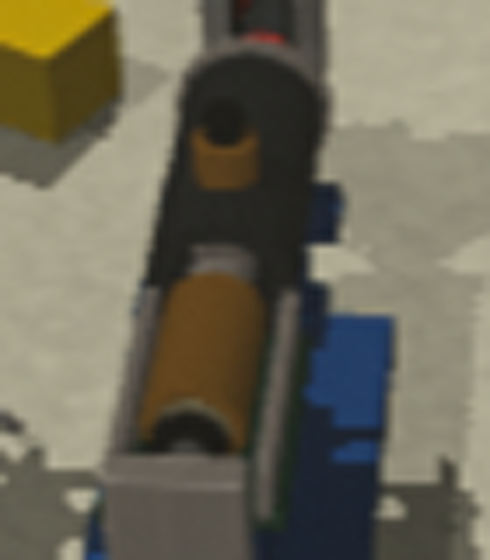

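Near contact. Continue in small steps of 1–2 mm.

Request:
apply_moves([
  [1,0,0],
  [1,0,0],
  [1,0,0],
  [0,0,0],
  [0,0,0],
], gripper=[10,10,10,10,10], spin=[0,0,0,0,0])

```text
time_s: 13.3
ee_pos: [0.6206, -0.0374, 0.1115]
tool_rot: [-2.156, -2.285, -0.0]
ft_force: [0.5, 0.2, -0.6]
grip_width: 0.215
```

```bash
python3 -c "
from h import *
st();snap('side','d12');st()
s=cv2.imread('pics/d12.png')
cv2.imwrite('pics/z19.png',cv2.resize(s[180:260,270:340],None,fx=7,fy=7,interpolation=2))
"
```

```text
t 13.3 TCP stand x -140.1 lat(tool y) 0.5 z 111.5 mm F along 0.2 lat 0.5 z -0.6 mom [-0.0989  0.0727  0.0072] psi 1.6290137000907574 zax [-0.  0. -1.]
t 13.35 TCP stand x -140.2 lat(tool y) 0.5 z 111.5 mm F along -1.1 lat 1.2 z -1.8 mom [-0.1074  0.0408  0.0083] psi 1.628991741056398 zax [-0.  0. -1.]
```

View pics/z19.png

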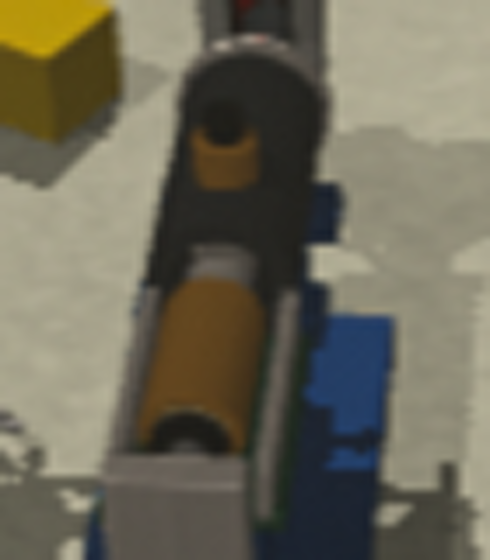

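Request:
apply_moves([
  [1,0,0],
  [1,0,0],
  [0,0,0],
  [0,0,0],
], gripper=[10,10,10,10], spin=[0,0,0,0])

```text
time_s: 13.68
ee_pos: [0.6205, -0.0354, 0.1115]
tool_rot: [-2.156, -2.285, 0.0]
ft_force: [-0.0, -1.2, -2.7]
grip_width: 0.22
```

```bash
python3 -c "
from h import *
st()
"
```

```text
t 13.68 TCP stand x -138.2 lat(tool y) 0.5 z 111.5 mm F along -1.2 lat -0.1 z -2.7 mom [-0.1108  0.0303  0.0467] psi 1.6289500710340248 zax [-0.  0. -1.]
```

Request:
apply_moves([
  [1,0,0],
  [0.5,0,0],
  [0,0,0],
  [0,0,0],
], gripper=[10,10,10,10], spin=[0,0,0,0])

```text
time_s: 14.02
ee_pos: [0.6204, -0.034, 0.1115]
tool_rot: [-2.156, -2.285, -0.0]
ft_force: [-0.3, 0.0, -2.3]
grip_width: 0.223
```

```bash
python3 -c "
from h import *
st()
"
```

```text
t 14.02 TCP stand x -136.7 lat(tool y) 0.5 z 111.5 mm F along 0.0 lat -0.3 z -2.3 mom [-0.0851  0.08   -0.0307] psi 1.6288737250244674 zax [ 0.  0. -1.]
```

Request:
apply_moves([
  [1,0,0],
  [0.5,0,0],
  [0,0,0],
  [0,0,0],
], gripper=[10,10,10,10], spin=[0,0,0,0])

```text
time_s: 14.35
ee_pos: [0.6203, -0.0328, 0.1115]
tool_rot: [2.156, 2.285, -0.0]
ft_force: [-0.4, -1.4, -2.5]
grip_width: 0.22
```

```bash
python3 -c "
from h import *
st();snap('side','d13');st();snap('wrist','w13');st()
s=cv2.imread('pics/d13.png')
cv2.imwrite('pics/z20.png',cv2.resize(s[180:260,270:340],None,fx=7,fy=7,interpolation=2))
"
```

```text
t 14.35 TCP stand x -135.5 lat(tool y) 0.5 z 111.5 mm F along -1.4 lat -0.5 z -2.5 mom [-0.6032 -0.0129  0.0397] psi 1.628603823376465 zax [ 0.0001 -0.0003 -1.    ]
t 14.4 TCP stand x -135.5 lat(tool y) 0.5 z 111.5 mm F along -2.5 lat 0.5 z -2.8 mom [-0.6018 -0.0324  0.014 ] psi 1.628671789525138 zax [ 0.0001 -0.0003 -1.    ]
t 14.45 TCP stand x -135.5 lat(tool y) 0.5 z 111.5 mm F along -3.5 lat -0.1 z -2.3 mom [-0.6906  0.001   0.0203] psi 1.6286274640657898 zax [ 0.0001 -0.0003 -1.    ]
```

View pics/z20.png

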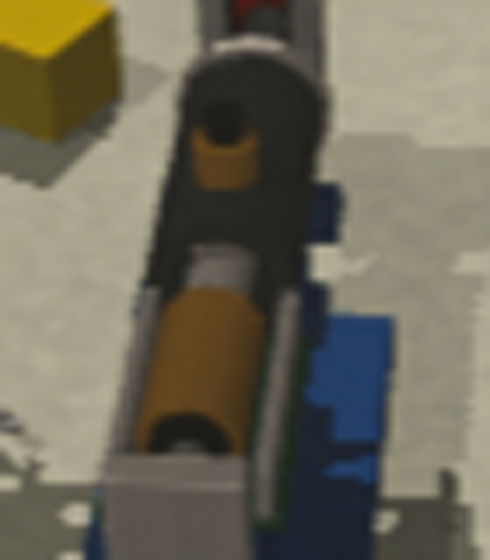

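View pics/w13.png

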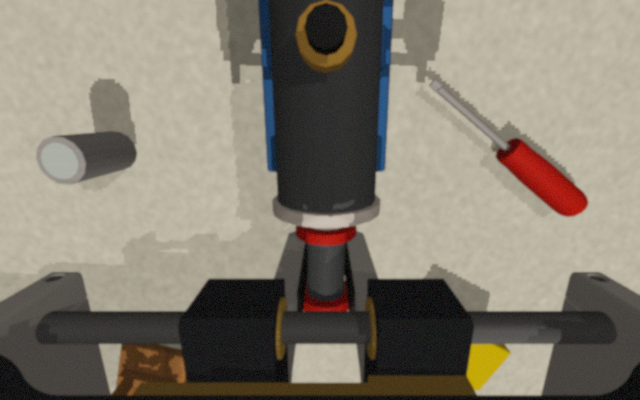

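Request:
apply_moves([
  [0.7,0,0],
  [0.7,0,0],
  [0.4,0,0],
  [0,0,0],
  [0,0,0],
], gripper=[10,10,10,10,10], spin=[0,0,0,0,0])

```text
time_s: 14.87
ee_pos: [0.6202, -0.0319, 0.1116]
tool_rot: [2.156, 2.283, -0.001]
ft_force: [1.2, -8.4, -1.5]
grip_width: 0.222
```

```bash
python3 -c "
from h import *
st();snap('side','d14');st()
"
```

```text
t 14.87 TCP stand x -134.7 lat(tool y) 0.5 z 111.6 mm F along -8.5 lat 0.7 z -1.5 mom [-1.876  -0.0863  0.0102] psi 1.627929660854701 zax [ 0.0004 -0.0014 -1.    ]
t 14.92 TCP stand x -134.7 lat(tool y) 0.5 z 111.6 mm F along -7.2 lat 0.2 z -1.8 mom [-1.8625 -0.1205  0.0079] psi 1.6278536044533827 zax [ 0.0004 -0.0014 -1.    ]
```

Request:
apply_moves([
  [0.6,0,0],
  [0.5,0,0],
  [0,0,0],
  [0,0,0],
  [0,0,0],
], gripper=[10,10,10,10,10], spin=[0,0,0,0,0])

```text
time_s: 15.33
ee_pos: [0.6202, -0.0314, 0.1116]
tool_rot: [2.156, 2.282, -0.002]
ft_force: [0.5, -10.8, -1.7]
grip_width: 0.216
```

```bash
python3 -c "
from h import *
st();snap('side','d15');st();snap('wrist','w15')
s=cv2.imread('pics/d15.png')
cv2.imwrite('pics/z21.png',cv2.resize(s[180:260,270:340],None,fx=7,fy=7,interpolation=2))
"
```

```text
t 15.33 TCP stand x -134.2 lat(tool y) 0.4 z 111.6 mm F along -10.9 lat -0.1 z -1.7 mom [-2.4572 -0.1117  0.0292] psi 1.6274509006914757 zax [ 0.0005 -0.0021 -1.    ]
t 15.38 TCP stand x -134.2 lat(tool y) 0.4 z 111.6 mm F along -10.6 lat -0.6 z -1.4 mom [-2.4764 -0.0762  0.0519] psi 1.6274335413621555 zax [ 0.0005 -0.0021 -1.    ]
```

View pics/z21.png

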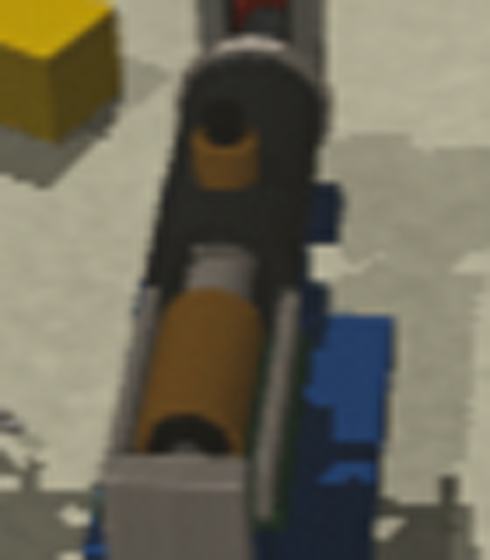

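Request:
apply_moves([
  [-1,0,0],
  [-1,0,0],
  [-1,0,0],
  [-2,0,0],
  [-5,0,0],
  [-8,0,0],
  [-12,0,0],
  [-15,0,0],
  [-15,0,0],
  [-15,0,0],
  [-15,0,0],
  [-15,0,0],
], gripper=[10,10,10,10,10,10,10,10,10,10,10,10], spin=[0,0,0,0,0,0,0,0,0,0,0,0])

```text
time_s: 16.43
ee_pos: [0.626, -0.1365, 0.1115]
tool_rot: [2.157, 2.284, -0.0]
ft_force: [-0.2, -0.2, -2.6]
grip_width: 0.221
```

Request:
apply_moves([
  [-15,0,0],
  [-15,0,0],
  [-15,0,0],
  [-12,0,0],
  [-8,0,0],
  [-4,0,0],
  [0,0,0],
], gripper=[10,10,10,10,10,10,10], spin=[0,0,0,0,0,0,0])

```text
time_s: 17.02
ee_pos: [0.63, -0.2044, 0.1115]
tool_rot: [2.157, 2.284, -0.0]
ft_force: [-0.1, 0.2, -1.7]
grip_width: 0.22
```

```bash
python3 -c "
from h import *
st();snap('side','d16');snap('wrist','w16');snap('scene','s16');st()
s=cv2.imread('pics/d16.png')
cv2.imwrite('pics/z22.png',cv2.resize(s[150:260,260:340],None,fx=5,fy=5,interpolation=2))
"
```

```text
t 17.02 TCP stand x -307.5 lat(tool y) 0.2 z 111.5 mm F along 0.2 lat -0.1 z -1.7 mom [-0.0749  0.0018  0.0274] psi 1.6276975196301777 zax [-0.     -0.0003 -1.    ]
t 17.17 TCP stand x -305.6 lat(tool y) 0.7 z 111.4 mm F along 1.1 lat 1.3 z -2.1 mom [-0.107   0.0301  0.0628] psi 1.6297297375054716 zax [-0.      0.0004 -1.    ]
```

View pics/z22.png

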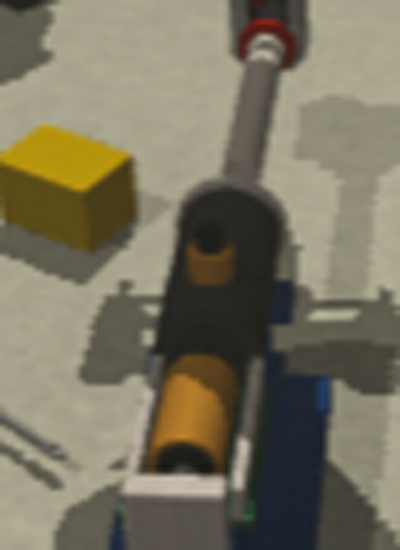

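View pics/w16.png

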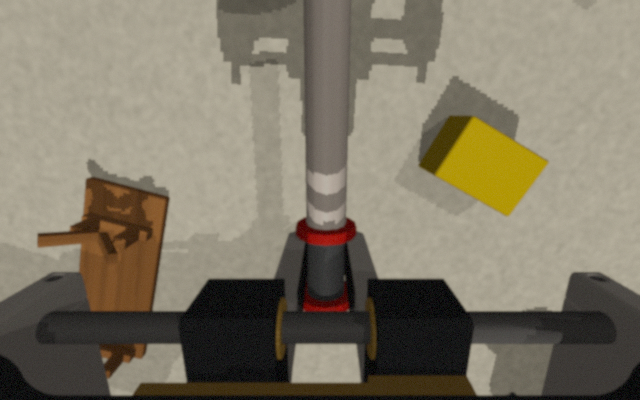

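```bash
python3 -c "
from h import *
to([.427,-.3233,.167],1.359)
"
```

```text
t 17.17 p [ 0.6304 -0.2025  0.1114] psi 1.6297297375054716 zaxis [-0.      0.0004 -1.    ] F [ 1.2434  1.1485 -2.1443] g 0.21877860586315787 j1,7 [-0.1553  0.667 ]
tool offset mm [-108.5934 -210.1301  -55.6262]
spin 0.2707297375054716
after spin offset mm [-160.8562 -173.4273  -55.5853]
```

Request:
apply_moves([
  [0,0,-8],
  [-8,-15,-10],
  [-14,-27,-10],
  [-14,-27,-10],
  [-14,-27,-10],
  [-14,-27,-8],
  [-14,-27,0],
  [-14,-27,0],
  [-10,-20,0],
  [-6,-13,0],
  [0,0,0],
  [0,0,0],
], gripper=[10,10,10,10,10,10,10,10,10,10,10,10], spin=[0,0,0,0,0,0,0,0,0,0,0.09,0.09])

```text
time_s: 18.17
ee_pos: [0.4267, -0.3235, 0.1682]
tool_rot: [2.357, 2.076, 0.002]
ft_force: [0.9, -0.2, -1.4]
grip_width: 0.221
```

Request:
apply_moves([
  [0,0,0],
  [0,0,0],
  [0,0,0],
  [0,0,0],
], gripper=[10,10,10,10], spin=[0.09,0,0,0])

```text
time_s: 18.5
ee_pos: [0.4272, -0.323, 0.1676]
tool_rot: [2.44, 1.979, 0.0]
ft_force: [-1.0, 1.1, -1.6]
grip_width: 0.221
```

```bash
python3 -c "
from h import *
snap('side','d17');snap('scene','s17');snap('wrist','w17')
to([.4267,-.3233,.0565],1.3587)
s=cv2.imread('pics/d17.png')
cv2.imwrite('pics/z23.png',cv2.resize(s[110:200,340:420],None,fx=6,fy=6,interpolation=2)[:600])
"
```

```text
t 18.65 p [ 0.4269 -0.3233  0.1676] psi 1.3606189540664735 zaxis [ 0.0001  0.0001 -1.    ] F [ 0.1476 -0.5602 -2.0179] g 0.21964786123215016 j1,7 [-0.0417  0.7139]
tool offset mm [ -0.0962  -0.2466 111.0695]
spin 0.0019189540664736882
after spin offset mm [ -0.0882  -0.2337 111.0696]
```

View pics/z23.png

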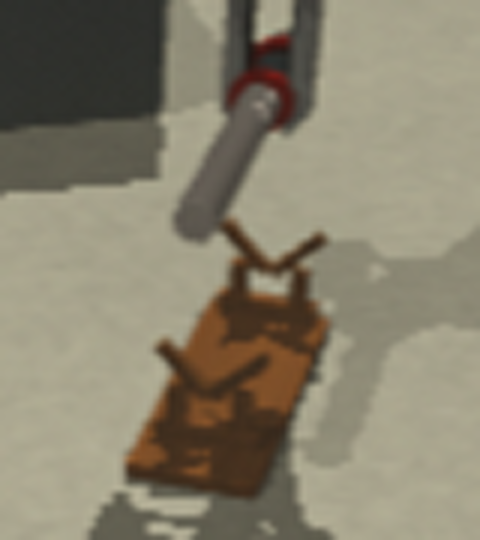

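View pics/w17.png

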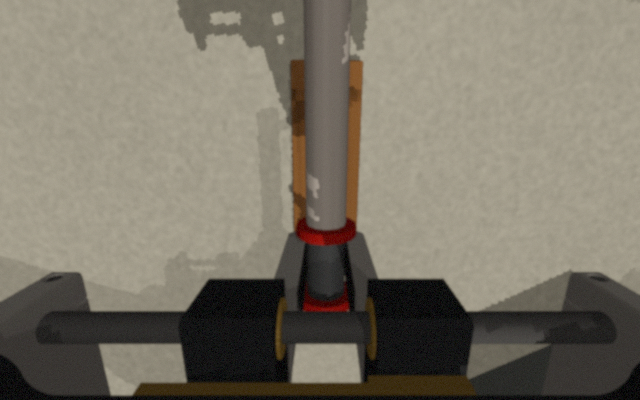

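Request:
apply_moves([
  [0,0,12],
  [0,0,18],
  [0,0,20],
  [0,0,18],
  [0,0,14],
  [0,0,9],
  [0,0,6],
  [0,0,4],
  [0,0,4],
  [0,0,2],
  [0,0,0],
  [0,0,0],
], gripper=[10,10,10,10,10,10,10,10,10,10,10,10], spin=[0.002,0,0,0,0,0,0,0,0,0,0,0])

```text
time_s: 19.65
ee_pos: [0.427, -0.3235, 0.0608]
tool_rot: [2.445, 1.971, 0.0]
ft_force: [-0.9, 0.4, -2.4]
grip_width: 0.216
```

```bash
python3 -c "
from h import *
snap('wrist','w18');snap('side','d18')
to([.4267,-.3233,.0565],1.3587)
s=cv2.imread('pics/d18.png')
cv2.imwrite('pics/z24.png',cv2.resize(s[110:200,340:420],None,fx=6,fy=6,interpolation=2)[:600])
"
```

```text
t 19.75 p [ 0.4271 -0.3235  0.0609] psi 1.356878036891678 zaxis [ 0.0006 -0.0003 -1.    ] F [ 0.0556 -0.1858 -2.6243] g 0.22025433073010825 j1,7 [0.0642 0.8311]
tool offset mm [ 0.1028 -0.3884  4.3772]
spin -0.0018219631083220555
after spin offset mm [ 0.1026 -0.3854  4.3775]
```

View pics/z24.png

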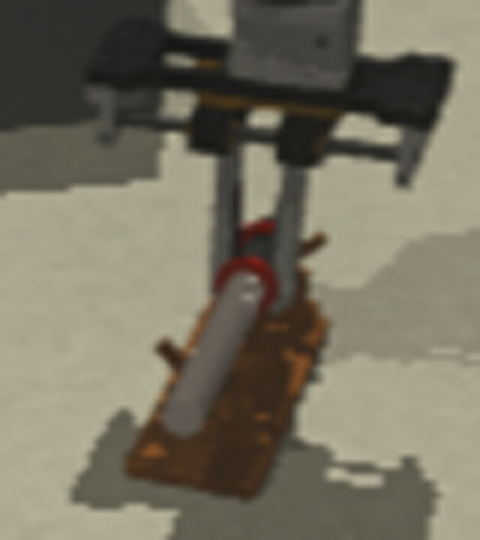

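View pics/w18.png

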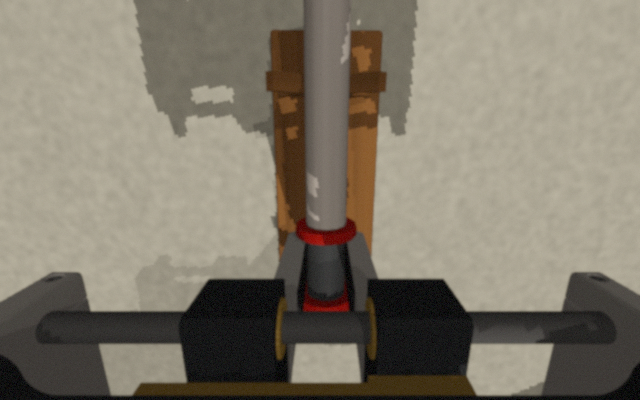

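Request:
apply_moves([
  [0,0,1.2],
  [0,0,1.2],
  [0,0,1],
  [0,0,0.6],
  [0,0,0],
  [0,0,0],
], gripper=[10,10,10,10,10,10], spin=[0,0,0,0,0,0])

```text
time_s: 20.25
ee_pos: [0.4268, -0.3234, 0.0567]
tool_rot: [-2.446, -1.971, -0.0]
ft_force: [-1.4, 1.2, 4.1]
grip_width: 0.221
```

```bash
python3 -c "
from h import *
to([.4267,-.3233,.0565],1.3587)
"
```

```text
t 20.25 p [ 0.4268 -0.3234  0.0567] psi 1.3567664475304761 zaxis [ 0.0001  0.0002 -1.    ] F [-1.3651  1.2208  4.0719] g 0.22113096753094932 j1,7 [0.0689 0.8358]
tool offset mm [ 0.0538 -0.1195  0.1677]
spin -0.0019335524695236472
after spin offset mm [ 0.0541 -0.1194  0.1677]
```

Request:
apply_moves([
  [0,0,0],
  [0,0,0],
  [0,0,0],
  [0,0,0],
  [0,0,0],
  [0,0,0],
  [0,0,0],
  [0,0,0],
  [0,0,0],
], gripper=[26,28,32,40,50,60,60,60,60], spin=[0,0,0,0,0,0,0,0,0])

```text
time_s: 21.0
ee_pos: [0.4268, -0.3234, 0.0565]
tool_rot: [2.446, 1.971, -0.0]
ft_force: [-0.0, 0.4, 0.1]
grip_width: 0.635
```

Request:
apply_moves([
  [0,0,-8],
  [0,0,-12],
  [0,0,-20],
  [0,0,-25],
  [0,0,-25],
  [0,0,-25],
  [-10,0,-25],
  [-15,0,-25],
  [-15,0,-20],
  [-10,0,-10],
  [0,0,0],
  [0,0,0],
], gripper=[60,60,60,60,60,60,60,60,60,60,60,60], spin=[0,0,0,0,0,0,0,0,0,0,0,0])

```text
time_s: 22.0
ee_pos: [0.416, -0.3721, 0.2513]
tool_rot: [-2.447, -1.971, -0.0]
ft_force: [-0.2, 0.2, -1.1]
grip_width: 0.636
```

```bash
python3 -c "
from h import *
snap('wrist','w19');snap('side','d19');snap('scene','s19')
to(None)
s=cv2.imread('pics/d19.png')
a=cv2.resize(s[140:200,350:410],None,fx=6,fy=6,interpolation=2)
b=cv2.resize(s[185:257,270:340],None,fx=5,fy=5,interpolation=2)
cv2.imwrite('pics/z25.png',np.hstack([a,b]))
s=cv2.imread('pics/s19.png')
a=cv2.resize(s[225:320,110:230],None,fx=4,fy=4,interpolation=2)
b=cv2.resize(s[145:240,290:365],None,fx=4,fy=4,interpolation=2)
cv2.imwrite('pics/z26.png',np.hstack([a,b]))
"
```

```text
t 22.15 p [ 0.4162 -0.3711  0.2503] psi 1.3575726612045362 zaxis [-0.0016  0.0012 -1.    ] F [-0.6299 -0.344  -0.832 ] g 0.6371946156905471 j1,7 [0.0009 0.7371]
```

View pics/z25.png

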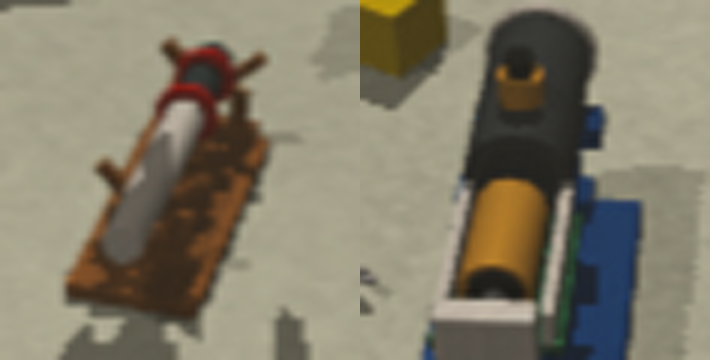

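View pics/z26.png

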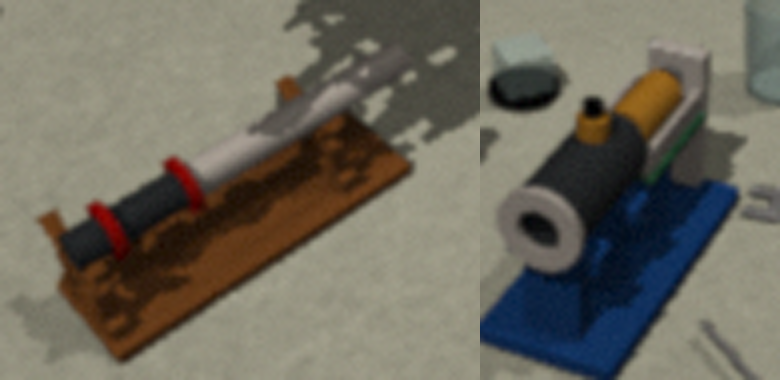

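View pics/w19.png

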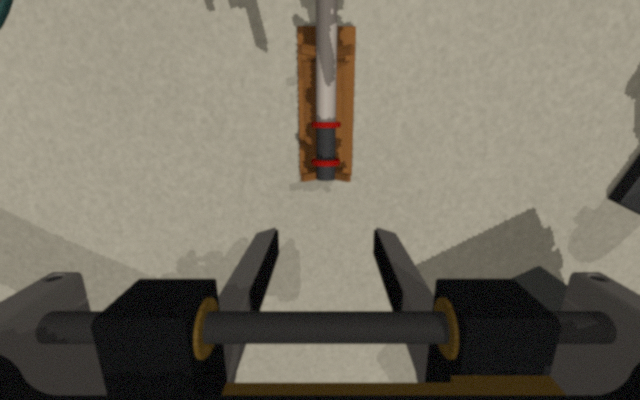

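View pics/s19.png

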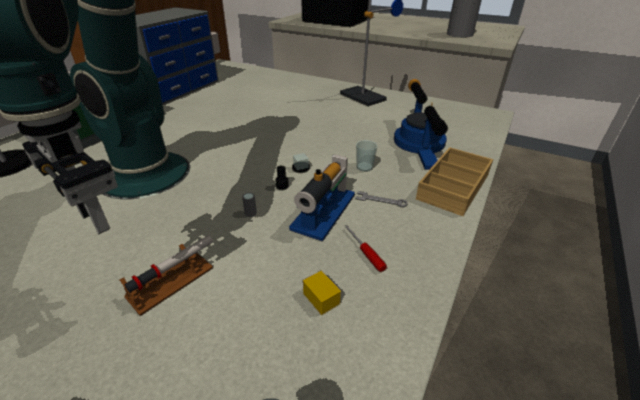

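```bash
python3 - <<'E'
from h import *
for a,b in(('scene0','s19'),('side0','d19')):
    for f in(a,b):
        im=load(f)['frame'].astype(int)
        m=((im[:,:,0]>85)&(im[:,:,1]<50)&(im[:,:,2]<60)).astype(np.uint8)
        n,l,s,c=cv2.connectedComponentsWithStats(m)
        print(f,[(c[i].round(1),s[i,4]) for i in range(1,n) if s[i,4]>8])
d=load('d19');
for x in(.005,.01,.015,.02): print(x,proj(d,M+U*x+[0,0,.017]))
finish_job()
E
```

```text
scene0 [(array([372.6, 255.9]), np.int32(260)), (array([155.6, 268.5]), np.int32(31)), (array([136.1, 279.7]), np.int32(34))]
s19 [(array([372.6, 256.1]), np.int32(264)), (array([155.7, 268.8]), np.int32(33)), (array([136.3, 280. ]), np.int32(34))]
side0 [(array([381.7, 154.7]), np.int32(12)), (array([239.9, 219.5]), np.int32(138))]
d19 [(array([385.8, 149. ]), np.int32(9)), (array([381.5, 155. ]), np.int32(14)), (array([240. , 219.7]), np.int32(143))]
0.005 [300.4049 216.0799]
0.01 [300.1382 217.4224]
0.015 [299.869 218.777]
0.02 [299.5974 220.1441]
the job is handed in; nothing more can be done
```

I pushed the brass cell out of the tube with the drift. It now lies on the green tray against the buffer. I handed the job in at about 22 s of the 58 s allowed; no verdict was reported.

- **Push:** The wrist force was about 18 N when the cell first moved. It fell to about 0 N once the cell was free, then rose to about 10.5 N on the buffer. That puts the compression at about 2.5 mm, inside the 1 to 4 mm wanted and short of the 7 mm end of travel. The measured arm travel after contact was only about 1.3 mm over the same force rise, so the exact compression is uncertain, but either figure is in range.
- **Drift:** I drew it straight out, and its position in the fingers had not visibly changed. Laid back on its rest, its red collars match the first pictures to about 0.3 px (roughly 0.5 mm). Both notches carry it.
- **Last checks:** The final pictures show the cell still against the buffer, as far as the side view allows, because the stop post hides part of the contact. The fingers never came near the cell. The screwdriver's pixel position is unchanged, and the other bystanders look unmoved by eye. The gripper was clear of everything at hand-in.

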